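Set the lens stand's stop collar to the forked gauge

TASK

Set the stop collar of the little lens stand to the height of the forked metal gauge: slip the gauge round the threaded rod, fully home and flat on the stand's foot underneath the raised collar, then spin the knurled collar down until you feel it sit snugly on the gauge, lightly holding it but never clamped hard. Leave the gauge in place, let go of everything, and leave the other things on the table where they are.

Things in the scene. Friction and masses are not known exactly. Their poses are not given: they have to be found in the camera images.
- rod_foot (a point): Lens stand, fixed: a white rectangular foot, 120 x 90 mm, 20 mm thick, with an upright threaded steel rod, 10 mm across, rising 95 mm above the foot. This point is on the rod's axis at the foot's top face; z up, x along the foot's long side. The foot reaches 70 mm from the rod to -x, 50 mm to +x, 45 mm to each side.
- collar_bottom (a point): Knurled steel stop collar on the rod, a cylinder 40 mm across and 30 mm high. This point is on the rod's axis at the collar's underside; z up; it turns with the collar. Clockwise from above lowers it, 4 mm per radian (fast multi-start thread, 25 mm a turn). It starts 48 to 55 mm above the foot and stays where it is left.
- gauge_slot (a point): Forked aluminium gauge, 150 g, loose, upright on its flat underside. Head 26 mm long (x), 28 wide, with a slot through from top to bottom, 14 mm wide, open to +x, between two 7 mm tines. This point is at the underside, where the rod's axis lies once the rod touches the slot's end (5 mm behind it; tine tips 13 mm ahead). x points out of the slot's mouth, z up.
- gauge_handle (a point): Middle of the place to grasp the gauge's handle: 80 mm behind gauge_slot (-x) and 11 mm above the underside, half-way up the handle. Same axes as gauge_slot. Gripped here, a gripper stays clear of the rod and collar.
- dish: Bystander: clear round dish, 90 mm across, 14 mm high; origin at the centre of its underside.
- urchin: Bystander: reddish-brown urchin shell, 60 mm across, 35 mm high; origin at the centre of its underside.
- limpet: Bystander: pale conical limpet shell, 48 mm across, 24 mm high; origin at the centre of its underside.
- magnifier: Bystander: black magnifying glass lying flat, lens rim 72 mm across, 14 mm thick, handle 90 mm to -x; origin under the middle of the lens.
- beaker: Bystander: clear beaker, 64 mm across, 85 mm high; origin at the centre of its underside.
- gauge: The whole gauge; origin and axes as gauge_slot. The head's top is a rubber-faced pad, pre-set and locked 37 to 43 mm above the underside, differently each time. Behind the head, to -x, a straight handle 18 mm wide and 22 mm high, level with the underside, runs from 13 to 105 mm behind the origin.
- collar: The same collar; origin and axes as collar_bottom. Running free it takes about 0.06 N m to turn; once it bears on the gauge the torque climbs steeply, by about 0.1 N m for each further 0.05 rad. It is stiff: 0.1 rad past first touch presses with about 15 N, which is snug; over 40 N (about 0.28 rad past touch) spoils the gauge.
There are look-alikes about, which are no part of the job. Several things look just like the gauge: the one meant starts nearest to the robot's base.

How it is judged (in metres and radians):
On the way, in this order (a step that is already met when the one before it is completed fails the run):
1. the gauge stands home round the rod, flat on the foot, with the collar not yet on it (horizontal distance between gauge_slot and rod_foot below 0.005 m and z of gauge_slot in the frame of rod_foot below 0.002 m and angle between gauge's own z axis and vertical below 0.05 rad and contact force between collar and gauge below 0.3 N), for 0.2 s.
2. the collar is turned down until it presses lightly on the gauge (contact force between collar and gauge above 2 N and horizontal distance between gauge_slot and rod_foot below 0.005 m), for 0.2 s.
At the end, for the whole second after the job is handed in: the gauge stands flat on the foot with its slot home round the rod (within 5 mm), at rest, and the collar rests on it, pressing with 1 to 40 N (contact force between collar and gauge between 1 and 40 N and horizontal distance between gauge_slot and rod_foot below 0.005 m and z of gauge_slot in the frame of rod_foot below 0.002 m and angle between gauge's own z axis and vertical below 0.05 rad and linear speed of gauge below 0.01 m/s and angular speed of collar below 0.05 rad/s); the robot touches nothing.
It fails at once if the collar clamps the gauge with more than 40 N (contact force between collar and gauge above 40 N).
It fails at once if a bystander is moved by more than 20 mm (distance of any of dish, urchin, limpet, magnifier, beaker from where it was at the start of the episode above 0.02 m).
It also fails if it takes over 72 s, if anything falls off the work surface, if the arm or the gripper's body presses on something with over 40 N, if the wrist force passes 120 N, or if a joint passes its speed limit or range.

ROBOT

A 6-joint arm with a two-finger parallel gripper is mounted at the origin on the work surface. World frame = base frame: x ahead of the robot, y to its left, z up, the work surface at z = 0. Lengths are in m, angles in degrees, forces in N, time in s.
With the tool pointing down it reaches from about 0.25 to 0.725 m from the base axis. Payload 9.7 kg.
Tool frame: the origin (TCP) lies on the centre line of the jaws, within the pads' length; the fingertips stand 17 mm ahead of it and the grasp point (between the pads) lies 2 mm behind it; z points along the fingers, y is the line along which they close (so a half turn about z gives the same grasp; the last joint's range is limited). The gripper opens to 85 mm and grips with 20 to 120 N. Pads are 22 mm wide; open, the fingers measure 114 mm over their backs; the gripper's body (76 mm by 85 mm) begins 54 mm behind the grasp point. The pads swing forward as they close: fully open they stand 13 mm farther back than shut.
Start: joints at [69.557, 4.979, 10.078, 95.1, 0, 90], TCP at [0.192, 0.515, 0.248] pointing down, gripper open.
Joint ranges: [-179.16, 179.16], [-48.56, 103.87], [-65.8, 70.77], [-126.05, 130.52], [-82.76, 87.17], [-180, 180]. Speed limits (degrees/s): [127.2, 127.2, 147.25, 180, 180, 180].

INTERFACE

Orientations are given as [roll, pitch, yaw] about the fixed x, y, z axes, in that order (R = Rz(yaw) Ry(pitch) Rx(roll)).
In Python, from station import * gives the robot as it stands. The module is installed in compiled form; this text tells all that it offers.
- The arm moves only by the tool apply_moves, never from a script. Its argument "steps" is a list of rows, each a list of 7 numbers: the shift along the world's x, y, z in mm, then the turn, a rotation vector about the world's x, y, z in rad, then the closure, from 0 (fully open) to 1 (shut). In form: [[x, y, z, rx, ry, rz, jaw], ...]. A call has exactly 5 rows; each row is the pose to reach, as a shift and turn from the pose commanded when the call began; what a row does not reach only later rows make up. A row lasts 1/8 s, in which the tool goes at most 62.5 mm and 10.7 degrees, less where a joint would pass 70% of its speed; a pose out of reach is approached as far as the arm can. A call with a gripper value outside its range is refused whole. The fingers move at their own pace and stop on an object; "newtons" is the grip in N (left out, the last holds). Time passes only in rows, so rows that repeat a pose let the fingers close, or fill a call up. It gives the time, the measured TCP pose, the force, the opening and the grip force at its end, in the units of the state.
- sense(): the state, without advancing time (a new reading comes with each control period).
- grab_frame(name): name is "side" or "top"; returns the picture (420x560x3 uint8, red, green, blue); there is no depth.
- camera_params(name): a dict with "camera_matrix" (3x3 intrinsics, pixels), "R" (3x3) and "t" (3): a world point X has camera coordinates R X + t. Camera axes: x right, y down, z forward; pixel columns grow to the right and rows downward; lengths in m; the calibration is good to about 2 mm. A picture is of the moment at which its call begins. camera_params takes no time and is no camera call.
- close_job(): hands the job in; it is judged then, once.
Trained networks look in the newest picture that a camera, given by its name, has taken for a name from the list of things; names that differ only in an ending like _2 or _b are one class to them, and where a whole thing is asked for, a point or a joint stands for the part that bears it (a point fixed in the world has none). Each returns a list of dicts, best first, with "conf" (0 to 1); they miss things now and then, are a little off and sometimes report something else, mostly with a low value. They report only what shows in the picture. A call takes as long as a camera call. They do not tell look-alikes from the thing itself.
- boxes_of(camera, name): "box" ([left, top, right, bottom] in pixels, round what is visible of it).
- masks_of(camera, name): "pixels" (420x560 bool, what is visible of it) and "box" ([left, top, right, bottom] in pixels, round what is visible of it).
- spot_point(camera, name): "at" ([column, row] in pixels: a listed point, or the origin of a listed thing).
The state is a dict: "clock": time; "joints": joint angles; "joint_velocities": joint speeds; "joint_torque": joint torques, N m; "position": TCP position; "tool_rot": TCP orientation; "ft_force": force on the tool from outside, world axes, zero at the start; "moment": the same for the moment, N m; "grip_width": opening from 0.0 (shut) to 1.0 (fully open); "gripper_force": force on a finger pad.
Only numpy, scipy, OpenCV 4.12 (cv2) and the standard library are available. Lean on these libraries where they do the work, as an engineer would, in place of code of your own. Each camera call takes 0.05 s, during which the arm holds its last target. There are 200 camera calls.

## Working session

There is one attempt and no reset: what is moved stays moved. The work goes in short steps, Python scripts to look and compute and a tool call to move; the robot and the scene stay as the last step left them, time stands still between calls to the robot, and variables do not carry over. Pictures are saved under pics/ and viewed, at most 10 in all, crops included, and the job is handed in when it is done.

Besides the shell and the picture viewer there is one more tool, called as a command line: name --pt "numbers of a row" for each row, then --argument value for the rest. apply_moves: Moves the arm, as the interface text tells. Its arguments: {"type":"object","properties":{"steps":{"type":"array"},"newtons":{"type":"number"}},"required":["steps"]}

```bash
mkdir -p pics
cat > h.py <<'E'
from station import *
import numpy as np, cv2
def ray(cam,px,z):
    p=camera_params(cam);K=np.array(p["camera_matrix"]);R=np.array(p["R"]);t=np.array(p["t"])
    c=-R.T@t; d=R.T@np.linalg.solve(K,[px[0],px[1],1.]); return c+d*(z-c[2])/d[2]
def proj(cam,X):
    p=camera_params(cam);q=np.array(p["camera_matrix"])@(np.array(p["R"])@np.array(X)+np.array(p["t"]));return q[:2]/q[2]
def tri(pa,pb,ca="side",cb="top"):
    A=[];b=[]
    for cam,px in((ca,pa),(cb,pb)):
        p=camera_params(cam);P=np.array(p["camera_matrix"])@np.c_[p["R"],p["t"]]
        for i in(0,1):
            r=px[i]*P[2]-P[i];A.append(r[:3]);b.append(-r[3])
    return np.linalg.lstsq(np.array(A),np.array(b),rcond=None)[0]
E
python3 - <<'E'
from h import *
np.set_printoptions(precision=3,suppress=True)
ims=[]
for c in("side","top"):
    im=grab_frame(c);cv2.imwrite(f"pics/{c}0.png",im[...,::-1])
    p=camera_params(c);print(c,"cam at",-np.array(p["R"]).T@np.array(p["t"]))
    for n in("rod_foot","collar_bottom","gauge_slot","gauge_handle"):
        print(n,[(np.round(d["at"],1),round(d["conf"],2)) for d in spot_point(c,n)])
E
```

```text
side cam at [-0.106  0.928  1.229]
rod_foot []
collar_bottom []
gauge_slot [(array([194.5, 403.9]), 0.74), (array([264. , 267.8]), 0.66)]
gauge_handle [(array([203.9, 368.2]), 0.66)]
top cam at [0.405 0.132 1.352]
rod_foot [(array([360.8, 222.7]), 0.74)]
collar_bottom [(array([361.5, 218.4]), 0.44)]
gauge_slot [(array([243.6, 236.8]), 0.8), (array([359.3, 222.1]), 0.55)]
gauge_handle [(array([114.2, 266.3]), 0.66), (array([227.9, 261.3]), 0.61)]
```

View pics/side0.png

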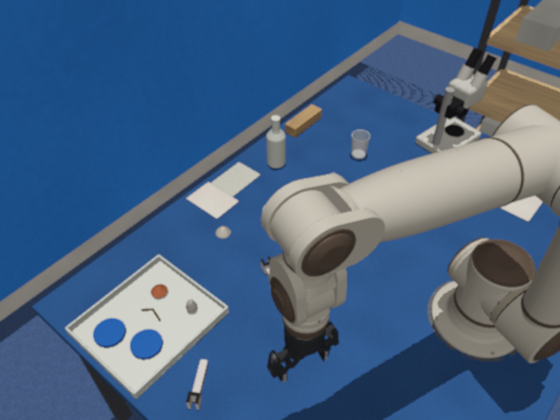

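View pics/top0.png

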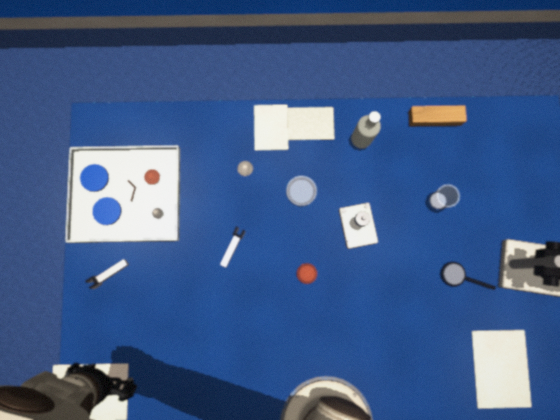

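Side: gauges at (195,385) and (265,265, mostly hidden by the arm). Top: gauges at (232,248) and (107,274), with the stand at (359,224). The base is near (330,400) in top, so the gauge at (232,248) should be the nearest. I'll check that with numbers and a crop.

Run:
```python
from h import *
np.set_printoptions(precision=4,suppress=True)
s=sense();print(s["position"],s["tool_rot"],s["clock"])
im=grab_frame("top")
for d in masks_of("top","gauge"):
    m=d["pixels"];ys,xs=np.nonzero(m);(c,sz,a)=cv2.minAreaRect(np.c_[xs,ys].astype(np.float32));
    X=ray("top",(xs.mean(),ys.mean()),.015);print("gauge",d["conf"],d["box"],sz,a,X,np.linalg.norm(X[:2]))
a=ray("top",(243.6,236.8),0);b=ray("top",(227.9,261.3),.011);print("slot",a,"handle",b,np.linalg.norm((a-b)[:2]),np.degrees(np.arctan2(*(a-b)[[1,0]])))
a=ray("top",(114.2,266.3),.011);print("other",a,np.linalg.norm(a[:2]))
print("rod",ray("top",(360.8,222.7),.02),"collar",ray("top",(361.5,218.4),.07))
for n in("collar","rod_foot","dish","urchin","limpet","magnifier","beaker"):
    print(n,[(np.round(d["box"]),round(d["conf"],2),ray("top",((d["box"][0]+d["box"][2])/2,(d["box"][1]+d["box"][3])/2),.02)) for d in boxes_of("top",n)][:2])
A=cv2.resize(im[200:290,190:300],None,fx=7,fy=6.5*1.0,interpolation=cv2.INTER_CUBIC)
A=cv2.resize(im[195:285,200:290],(400,400),interpolation=cv2.INTER_CUBIC);B=cv2.resize(im[185:265,320:400],(400,400),interpolation=cv2.INTER_CUBIC)
cv2.imwrite("pics/c1.png",np.hstack([A,B])[...,::-1])
```

```text
[0.1921 0.5153 0.2483] [-179.9968    0.0001  159.5567] 0.5
gauge 0.59 [88.1, 259.1, 123.7, 288.2] (12.73470687866211, 45.470088958740234) 60.80251693725586 [0.426  0.6164 0.015 ] 0.7492488377474017
gauge 0.57 [221.2, 227.7, 244.9, 267.4] (11.180339813232422, 39.35479736328125) 26.56505012512207 [0.5023 0.2548 0.015 ] 0.5632160401808406
slot [0.5275 0.2229 0.    ] handle [0.4563 0.2681 0.011 ] 0.0843176159185873 -32.4471190516704
other [0.4483 0.5955 0.011 ] 0.7453638093265655
rod [ 0.5604 -0.1197  0.02  ] collar [ 0.5666 -0.1128  0.07  ]
collar [(array([354., 211., 370., 228.]), 0.53, array([ 0.57  , -0.1235,  0.02  ]))]
rod_foot [(array([340., 202., 377., 250.]), 0.92, array([ 0.55  , -0.1134,  0.02  ]))]
dish [(array([288., 178., 316., 208.]), 0.96, array([0.6514, 0.0492, 0.02  ]))]
urchin [(array([298., 266., 320., 284.]), 0.66, array([0.4129, 0.0356, 0.02  ])), (array([236., 163., 253., 173.]), 0.35, array([0.7296, 0.218 , 0.02  ]))]
limpet [(array([236., 159., 255., 174.]), 0.69, array([0.733 , 0.2138, 0.02  ]))]
magnifier [(array([439., 264., 497., 288.]), 0.62, array([ 0.4009, -0.4207,  0.02  ]))]
beaker [(array([428., 183., 462., 212.]), 0.82, array([ 0.6313, -0.371 ,  0.02  ]))]
```

View pics/c1.png

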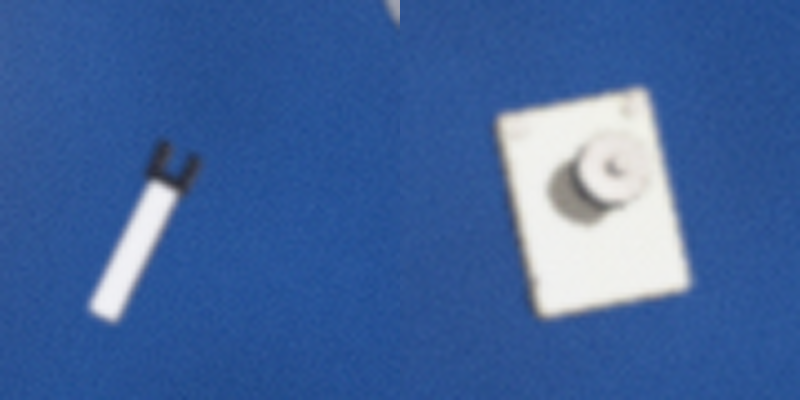

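The crop shows the forked gauge at top pixel (232,248), which is 0.56 m from the base. The other one at (107,274) is 0.75 m away, so the first is the one meant. The stand has its collar at (361,218). Next I'll fit both more finely.

```bash
cat > fit.py <<'E'
from h import *
def white(im,x0,x1,y0,y1,th=120):
    a=cv2.resize(im[y0:y1,x0:x1,0],None,fx=8,fy=8,interpolation=cv2.INTER_CUBIC)
    m=(a>th).astype(np.uint8);n,l,st,_=cv2.connectedComponentsWithStats(m)
    k=1+np.argmax(st[1:,4]);return cv2.findContours((l==k).astype(np.uint8),0,1)[0][0][:,0]/8.+[x0-.44,y0-.44]
def rect(c,cam,z):
    W=np.array([ray(cam,p,z)[:2] for p in c]).astype(np.float32)*1000
    return cv2.minAreaRect(W),W
E
python3 - <<'E'
from fit import *
np.set_printoptions(precision=2,suppress=True)
im=grab_frame("top")
r,_=rect(white(im,200,290,195,285,110),"top",.022);print("handle c,size,ang",r, cv2.boxPoints(r))
r,_=rect(white(im,330,390,190,260,120),"top",.02);print("foot",r,cv2.boxPoints(r))
a=im[185:265,320:400,0];print("collar tip z115:",ray("top",(361.8,218.4),.1)) 
print(sense()["joints"])
E
```

```text
handle c,size,ang ((485.6267395019531, 262.058349609375), (23.466678619384766, 96.32457733154297), 63.275062561035156) [[437.33 273.24]
 [523.37 229.92]
 [533.92 250.88]
 [447.89 294.2 ]]
foot ((554.0166015625, -111.84574890136719), (123.0100326538086, 93.50938415527344), 9.932612419128418) [[ 485.37  -76.4 ]
 [ 501.5  -168.51]
 [ 622.66 -147.29]
 [ 606.54  -55.18]]
collar tip z115: [ 0.56 -0.11  0.1 ]
[69.56  4.98 10.08 95.1   0.   90.  ]
```

apply_moves --pt "55 -49 -20 0 0 -0.02 0" --pt "110 -98 -50 0 0 -0.05 0" --pt "160 -142 -80 0 0 -0.08 0" --pt "210 -186 -105 0 0 -0.109 0" --pt "250 -222 -125 0 0 -0.109 0" --newtons 40

```text
clock: 1.62
position: [0.4121, 0.3198, 0.1387]
tool_rot: [180.0, 0.0, 153.3]
ft_force: [0.2, 0.8, -0.5]
grip_width: 1.001
gripper_force: 0.0
```

apply_moves --pt "25 -22 -20 0 0 0 0.3" --pt "25 -22 -60 0 0 0 0.3" --pt "25 -22 -95 0 0 0 0.3" --pt "25 -22 -103 0 0 0 0.3" --pt "25 -22 -104 0 0 0 0.3"

```text
clock: 2.25
position: [0.4359, 0.2994, 0.0359]
tool_rot: [180.0, 0.0, 153.3]
ft_force: [-0.8, -0.2, 0.4]
grip_width: 0.697
gripper_force: 0.0
```

Run:
```python
from fit import *
np.set_printoptions(precision=3,suppress=True)
s=sense();print(s["clock"],s["position"],s["tool_rot"],s["joints"],s["ft_force"],s["grip_width"])
t=grab_frame("top");v=grab_frame("side")
tip=s["position"];print(proj("top",tip),proj("side",tip))
A=cv2.resize(t[205:285,200:280],(400,400),interpolation=cv2.INTER_CUBIC);x,y=map(int,proj("side",[.56,-.11,.07]))
print(x,y)
y0=max(0,y-40);B=cv2.resize(v[y0:y0+80,x-40:x+40],(400,400),interpolation=cv2.INTER_CUBIC)
cv2.imwrite("pics/c2.png",np.hstack([A,B])[...,::-1])
for n in("rod_foot","collar_bottom"):
  for c in("top","side"): print(n,c,[(np.round(d["at"],1),round(d["conf"],2)) for d in spot_point(c,n)][:2])
```

```text
2.25 [0.436 0.299 0.036] [179.991   0.006 153.325] [ 34.48    3.483 -15.106  71.4    -0.001  61.155] [-0.823 -0.24   0.433] 0.6970236015679434
[215.988 268.42 ] [280.036 293.127]
333 183
rod_foot top [(array([362. , 221.9]), 0.76)]
rod_foot side [(array([329.3, 196.1]), 0.53)]
collar_bottom top []
collar_bottom side [(array([330.6, 195. ]), 0.23)]
```

View pics/c2.png

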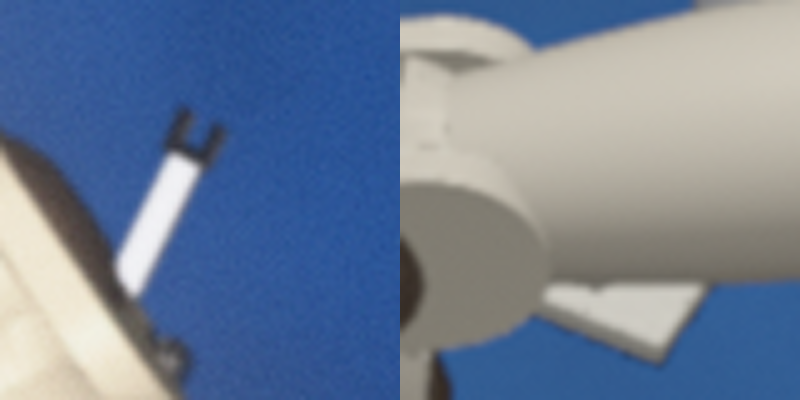

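The picture shows the gauge undisturbed with its handle line clear. The gripper is short of it, at about top (232,272). The stand is hidden by the arm in the side view.

apply_moves --pt "10 -15 0 0 0 0 0.35" --pt "31 -28 0 0 0 0 0.4" --pt "31 -28 -10 0 0 0 0.4" --pt "31 -28 -17 0 0 0 0.4" --pt "31 -28 -17 0 0 0 0.4"

```text
clock: 3.18
position: [0.466, 0.271, 0.0173]
tool_rot: [-179.9, -0.1, 153.3]
ft_force: [-0.6, 0.0, -0.0]
grip_width: 0.595
gripper_force: 0.0
```

apply_moves --pt "0 0 0 0 0 0 0.7" --pt "0 0 0 0 0 0 1" --pt "0 0 0 0 0 0 1" --pt "0 0 0 0 0 0 1" --pt "0 0 0 0 0 0 1"

```text
clock: 3.8
position: [0.467, 0.2716, 0.0188]
tool_rot: [179.9, -0.0, 153.3]
ft_force: [-1.4, 2.5, 5.4]
grip_width: 0.204
gripper_force: 40.5
```

Run:
```python
from fit import *
np.set_printoptions(precision=3,suppress=True)
s=sense();print({k:np.round(v,3) for k,v in s.items()})
```

```text
{'clock': np.float64(3.8), 'joints': array([ 30.166,   5.607, -14.793,  69.555,   0.03 ,  56.839]), 'joint_velocities': array([-0.08 ,  0.002, -0.039,  0.095, -0.024, -0.05 ]), 'joint_torque': array([ -1.534, -48.505,  42.601,  -0.097,  -0.754,   0.045]), 'position': array([0.467, 0.272, 0.019]), 'tool_rot': array([179.946,  -0.001, 153.326]), 'ft_force': array([-1.362,  2.528,  5.407]), 'moment': array([0.417, 0.338, 0.058]), 'gripper_force': np.float64(40.477), 'grip_width': np.float64(0.204)}
```

apply_moves --pt "0 0 30 0 0 0 1" --pt "5 -30 55 0 0 -0.15 1" --pt "20 -80 60 0 0 -0.33 1" --pt "35 -130 60 0 0 -0.5 1" --pt "50 -175 60 0 0 -0.68 1"

```text
clock: 4.42
position: [0.5168, 0.0943, 0.0779]
tool_rot: [-179.9, 0.0, 114.0]
ft_force: [0.9, 1.0, -1.7]
grip_width: 0.203
gripper_force: 39.6
```

apply_moves --pt "12 -35 0 0 0 -0.13 1" --pt "23 -65 0 0 0 -0.25 1" --pt "23 -69 0 0 0 -0.252 1" --pt "23 -69 0 0 0 -0.252 1" --pt "23 -69 0 0 0 -0.252 1"

```text
clock: 5.05
position: [0.5395, 0.028, 0.0781]
tool_rot: [-180.0, -0.0, 100.0]
ft_force: [-0.0, -0.3, -2.1]
grip_width: 0.201
gripper_force: 39.5
```

Run:
```python
from fit import *
np.set_printoptions(precision=4,suppress=True)
s=sense();print(s["clock"],s["position"],s["tool_rot"],s["joints"],s["ft_force"],s["grip_width"])
t=grab_frame("top");v=grab_frame("side")
for n in("rod_foot","collar_bottom","gauge_slot"):
  for c in("top","side"): print(n,c,[(np.round(d["at"],1),round(d["conf"],2)) for d in spot_point(c,n)][:2])
x,y=map(int,proj("side",[.56,-.09,.07]));print(x-45,y-45)
A=cv2.resize(t[180:260,310:390],(400,400),interpolation=cv2.INTER_CUBIC)
B=cv2.resize(v[y-45:y+45,x-45:x+45],(400,400),interpolation=cv2.INTER_CUBIC)
cv2.imwrite("pics/c3.png",np.hstack([A,B])[...,::-1])
```

```text
5.05 [0.5395 0.028  0.0781] [-179.9734   -0.0079  100.013 ] [ 2.9636  3.8232 -9.9852 76.219   0.0046 82.9506] [-0.0337 -0.3397 -2.0519] 0.20128340692214605
rod_foot top [(array([359.1, 218.7]), 0.63)]
rod_foot side [(array([329.4, 195.9]), 0.68)]
collar_bottom top [(array([357.7, 218.2]), 0.61)]
collar_bottom side [(array([332. , 185.7]), 0.61)]
gauge_slot top [(array([ 98.2, 283.1]), 0.83)]
gauge_slot side [(array([194.5, 404.1]), 0.64), (array([319.7, 200. ]), 0.6)]
284 141
```

View pics/c3.png

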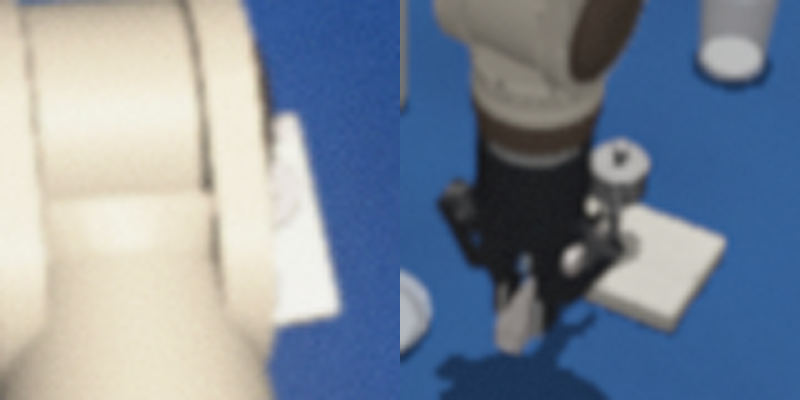

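The side view shows the stand, with the collar top near (334,176) and the rod foot near (331,196). The gauge is held in front of it.

Run:
```python
from fit import *
np.set_printoptions(precision=4,suppress=True)
for p in((329.4,195.9),(331.7,196.1)):print("rodfoot side ray",p,ray("side",p,.02))
print("tri rod",tri((329.4,195.9),(361.4,222.3)))
for z in(.07,.075): print("collar bottom",z,ray("side",(332,185.7),z))
print("proj side", proj("side",[.564,-.110,.02]),proj("side",[.564,-.110,.1]))
v=grab_frame("side");c=white(v,290,375,150,225,125)
# foot visible right/bottom corners in side view: predicted corners
def corner(x,y,z,yaw=np.radians(9.93),o=(.5639,-.1101)):
    return proj("side",[o[0]+x*np.cos(yaw)-y*np.sin(yaw),o[1]+x*np.sin(yaw)+y*np.cos(yaw),z])
o=np.array([320,141])
q=v[141:231,284:374].copy();q=cv2.resize(q,(720,720),interpolation=cv2.INTER_CUBIC)
for x,y in((-.07,-.045),(-.07,.045),(.05,-.045),(.05,.045)):
    p=(corner(x,y,.02)-[284,141]+.5)*8;print(x,y,corner(x,y,.02));cv2.circle(q,tuple(int(a) for a in p),4,(255,0,0),1)
for z in(.02,.07,.1,.115):
    p=(proj("side",[.5639,-.1101,z])-[284,141]+.5)*8;cv2.circle(q,tuple(int(a) for a in p),4,(0,255,0),1)
q=q[80:640,120:720]
cv2.imwrite("pics/c4.png",q[...,::-1])
```

```text
rodfoot side ray (329.4, 195.9) [ 0.5653 -0.0991  0.02  ]
rodfoot side ray (331.7, 196.1) [ 0.559  -0.1031  0.02  ]
tri rod [ 0.5714 -0.1207 -0.0011]
collar bottom 0.07 [ 0.5584 -0.0984  0.07  ]
collar bottom 0.075 [ 0.5555 -0.094   0.075 ]
proj side [331.7325 194.251 ] [333.4011 175.9462]
-0.07 -0.045 [357.4551 193.3634]
-0.07 0.045 [345.3849 210.8429]
0.05 -0.045 [324.3146 180.6586]
0.05 0.045 [311.5212 197.3248]
```

View pics/c4.png

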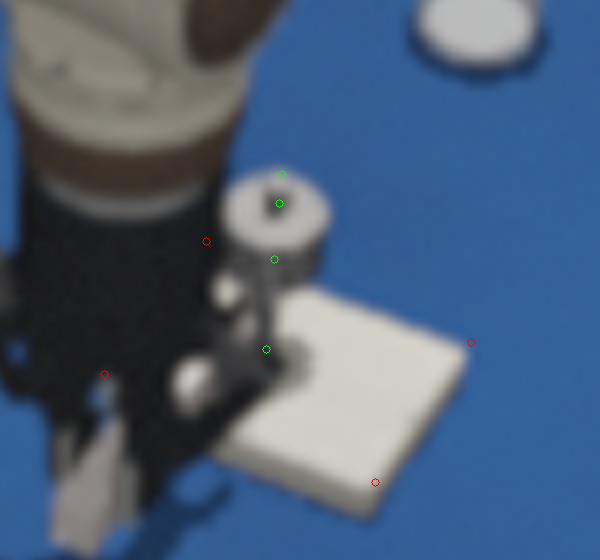

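apply_moves --pt "0 0 -18 0 0 0 1" --pt "0 -5 -37 0 0 0 1" --pt "3 -18 -37 0 0 0 1" --pt "5 -30 -37 0 0 0 1" --pt "5 -30 -37 0 0 0 1"

```text
clock: 6.12
position: [0.5453, -0.0041, 0.0417]
tool_rot: [180.0, 0.0, 99.8]
ft_force: [1.0, 0.3, -1.1]
grip_width: 0.203
gripper_force: 39.5
```

Run:
```python
from fit import *
np.set_printoptions(precision=4,suppress=True)
s=sense();print(s["clock"],s["position"],s["tool_rot"],s["ft_force"],s["grip_width"])
v=grab_frame("side")
q=v[141:231,284:374].copy();q=cv2.resize(q,(720,720),interpolation=cv2.INTER_CUBIC)
P=np.array(s["position"]);d=np.array([.1736,-.9848,0]);n=np.array([.9848,.1736,0])
u=P+80*d/1000;u[2]=.022
def dot(X,c):
    p=(proj("side",X)-[284,141]+.5)*8-.5;cv2.circle(q,tuple(int(a) for a in p),3,c,1)
for sg in(-1,1):
    for z in (0,.04): dot(u+.013*d+sg*.0105*n+[0,0,z],(255,0,0))
for z in(.02,.115):dot([.564,-.109,z],(0,255,0))
cv2.imwrite("pics/c5.png",q[80:640,120:720][...,::-1])
```

```text
6.125 [ 0.5453 -0.0041  0.0417] [179.9662   0.0171  99.8123] [ 1.0214  0.274  -1.0822] 0.20279315237358667
```

View pics/c5.png

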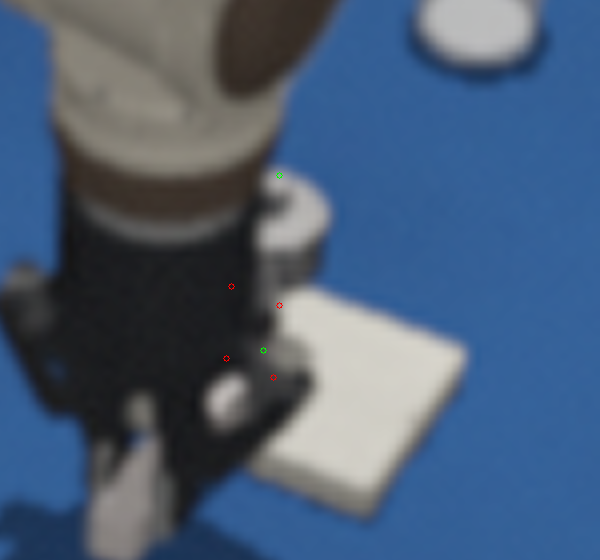

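The gripper hides the head here, so I'll advance gently and go by force.

apply_moves --pt "1 -5 0 0 0 0 1" --pt "1.5 -9 0 0 0 0 1" --pt "2 -12 0 0 0 0 1" --pt "2.6 -15 0 0 0 0 1" --pt "2.6 -15 0 0 0 0 1"

```text
clock: 6.8
position: [0.5475, -0.018, 0.0413]
tool_rot: [-180.0, 0.0, 99.9]
ft_force: [-0.2, -0.5, -2.1]
grip_width: 0.2
gripper_force: 39.5
```

apply_moves --pt "0.7 -4 0 0 0 0 1" --pt "1.4 -8 0 0 0 0 1" --pt "1.7 -9.5 0 0 0 0 1" --pt "1.9 -11 0 0 0 0 1" --pt "1.9 -11 0 0 0 0 1"

```text
clock: 7.42
position: [0.5494, -0.0289, 0.0413]
tool_rot: [-180.0, -0.0, 99.9]
ft_force: [-0.0, 0.3, -0.9]
grip_width: 0.201
gripper_force: 39.5
```

apply_moves --pt "0.2 -1 0 0 0 0 1" --pt "0.4 -2 0 0 0 0 1" --pt "0.5 -3 0 0 0 0 1" --pt "0.7 -4 0 0 0 0 1" --pt "0.7 -4 0 0 0 0 1"

```text
clock: 8.05
position: [0.5498, -0.0313, 0.0414]
tool_rot: [180.0, -0.2, 100.0]
ft_force: [-1.6, 9.6, -0.1]
grip_width: 0.201
gripper_force: 39.8
```

Run:
```python
from h import *
np.set_printoptions(precision=4,suppress=True)
s=sense();print(s["clock"],s["position"],s["tool_rot"],s["ft_force"],s["moment"],s["grip_width"])
```

```text
8.05 [ 0.5498 -0.0313  0.0414] [179.9978  -0.1824  99.9779] [-1.6168  9.5674 -0.0939] [ 1.8541  0.4005 -0.0432] 0.20071809350442565
```

Firm contact along the slot axis, about where the rod was estimated, so the gauge is home. Now I'll unload, set it down and release.

apply_moves --pt "-0.2 1.2 0 0 0 0 1" --pt "-0.2 1.2 -1 0 0 0 1" --pt "-0.2 1.2 -2 0 0 0 1" --pt "-0.2 1.2 -3 0 0 0 1" --pt "-0.2 1.2 -3 0 0 0 1"

```text
clock: 8.68
position: [0.55, -0.0312, 0.0384]
tool_rot: [180.0, -0.1, 99.9]
ft_force: [-0.6, 4.9, 1.6]
grip_width: 0.197
gripper_force: 39.9
```

apply_moves --pt "0 0 0 0 0 0 0.75" --pt "0 0 0 0 0 0 0.65" --pt "0 0 0 0 0 0 0.5" --pt "0 0 5 0 0 0 0.4" --pt "0 0 20 0 0 0 0.4"

```text
clock: 9.3
position: [0.5494, -0.0316, 0.0585]
tool_rot: [-179.9, -0.0, 99.9]
ft_force: [-0.4, -0.0, 0.8]
grip_width: 0.596
gripper_force: 0.0
```

apply_moves --pt "-5 20 40 0 0 0 0.3" --pt "-10 60 80 0 0 0 0.2" --pt "-20 110 110 0 0 0 0.2" --pt "-30 150 130 0 0 0 0.2" --pt "-30 150 130 0 0 0 0.2"

```text
clock: 9.93
position: [0.5201, 0.1208, 0.1915]
tool_rot: [179.8, -0.0, 100.1]
ft_force: [0.9, -0.7, 0.4]
grip_width: 0.801
gripper_force: 0.0
```

Run:
```python
from fit import *
np.set_printoptions(precision=4,suppress=True)
s=sense();print(s["clock"],s["position"],s["tool_rot"],s["joints"])
v=grab_frame("side");t=grab_frame("top")
A=cv2.resize(t[180:260,310:390],(400,400),interpolation=cv2.INTER_CUBIC)
B=cv2.resize(v[151:231,284:364],(400,400),interpolation=cv2.INTER_CUBIC)
cv2.imwrite("pics/c6.png",np.hstack([A,B])[...,::-1])
for c in("top","side"):
  for n in("gauge_slot","collar_bottom"): print(n,c,[(np.round(d["at"],1),round(d["conf"],2)) for d in spot_point(c,n)])
print(proj("top",[.564,-.110,.1]),proj("side",[.564,-.11,.1]))
```

```text
9.925 [0.5201 0.1208 0.1915] [179.7526  -0.0281 100.1078] [13.0697  1.7223  0.3726 88.4018  0.0153 92.962 ]
gauge_slot top [(array([ 97.2, 283.5]), 0.86), (array([360.3, 220.3]), 0.5)]
collar_bottom top []
gauge_slot side [(array([192.4, 401.7]), 0.77), (array([328.6, 194. ]), 0.54), (array([319.1, 211.3]), 0.21)]
collar_bottom side [(array([328.8, 182. ]), 0.46), (array([326.4, 196. ]), 0.37)]
[362.5606 217.9642] [333.4011 175.9462]
```

View pics/c6.png

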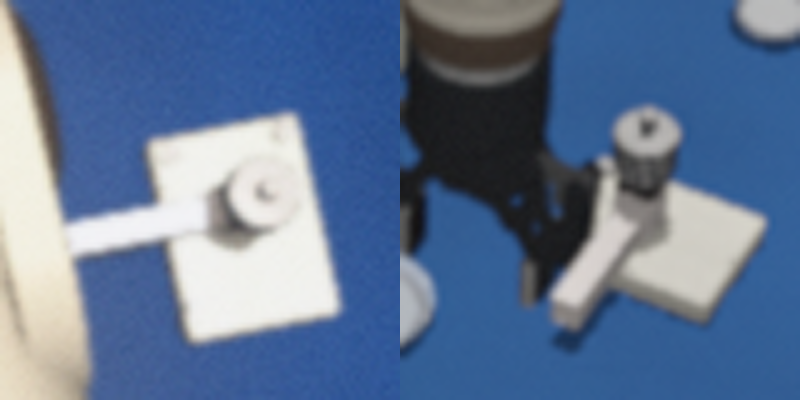

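The gauge stands home under the collar, with the handle to the left at top (330,226) and the collar top at (363,218). I'll go above the collar with the wrist turned back for range.

apply_moves --pt "9 -48 0 0 0 0.18 0.1" --pt "18 -96 0 0 0 0.36 0" --pt "27 -144 0 0 0 0.54 0" --pt "36 -192 0 0 0 0.72 0" --pt "44 -231 0 0 0 0.9 0"

```text
clock: 10.85
position: [0.5636, -0.1154, 0.1878]
tool_rot: [-180.0, -0.0, 151.7]
ft_force: [0.4, -0.0, 0.2]
grip_width: 0.999
gripper_force: 0.0
```

apply_moves --pt "0 0 0 0 0 0.18 0" --pt "0 0 0 0 0 0.36 0" --pt "0 0 0 0 0 0.54 0" --pt "0 0 0 0 0 0.7 0" --pt "0 0 0 0 0 0.7 0"

```text
clock: 11.48
position: [0.5635, -0.1133, 0.1878]
tool_rot: [180.0, -0.0, -168.5]
ft_force: [0.0, 0.0, 0.8]
grip_width: 0.998
gripper_force: 0.0
```

Run:
```python
from h import *
np.set_printoptions(precision=4,suppress=True)
s=sense();print(s["clock"],s["position"],s["tool_rot"],s["joints"],s["moment"])
```

```text
11.475 [ 0.5635 -0.1133  0.1878] [ 179.983    -0.0459 -168.5464] [-11.3714   7.6146   6.2504  88.6847  -0.0022 -22.825 ] [0.0311 0.0248 0.0158]
```

apply_moves --pt "0.5 3 -40 0 0 0 0" --pt "0.5 3 -75 0 0 0 0.1" --pt "0.5 3 -94 0 0 0 0.3" --pt "0.5 3 -98 0 0 0 0.4" --pt "0.5 3 -98 0 0 0 0.45" --newtons 30

```text
clock: 12.1
position: [0.5648, -0.1098, 0.0913]
tool_rot: [-180.0, 0.1, -168.5]
ft_force: [0.1, -0.2, 0.1]
grip_width: 0.547
gripper_force: 0.0
```

apply_moves --pt "0 0 0 0 0 0 0.5" --pt "0 0 0 0 0 0 0.6" --pt "0 0 0 0 0 0 0.7" --pt "0 0 0 0 0 0 0.7" --pt "0 0 0 0 0 0 0.7"

```text
clock: 12.72
position: [0.5648, -0.1084, 0.0921]
tool_rot: [179.9, 0.1, -168.4]
ft_force: [-3.1, 8.3, 7.2]
grip_width: 0.458
gripper_force: 29.6
```

Run:
```python
from h import *
np.set_printoptions(precision=4,suppress=True)
s=sense();print(s["clock"],s["position"],s["tool_rot"],s["joints"],s["ft_force"],s["moment"],s["grip_width"])
```

```text
12.725 [ 0.5648 -0.1084  0.0921] [ 179.9047    0.1327 -168.3758] [-10.9322   8.1269  -3.7533  78.0338   0.1389 -22.5564] [-3.1118  8.2531  7.1726] [ 1.5727  0.5612 -0.1168] 0.4575054423434699
```

apply_moves --pt "0 1.5 0.5 0 0 -0.1 0.7" --pt "0 1.5 0 0 0 -0.26 0.7" --pt "0 1.5 -0.7 0 0 -0.42 0.7" --pt "0 1.5 -1.3 0 0 -0.58 0.7" --pt "0 1.5 -1.9 0 0 -0.74 0.7"

```text
clock: 13.35
position: [0.5646, -0.109, 0.0893]
tool_rot: [-179.9, 0.1, 148.8]
ft_force: [-0.7, -5.0, 0.1]
grip_width: 0.453
gripper_force: 30.7
```

```bash
cat > st.py <<'E'
from h import *
np.set_printoptions(precision=4,suppress=True)
s=sense();print(s["clock"],s["position"],s["tool_rot"][2],s["joints"][5],s["ft_force"],s["moment"],s["grip_width"])
E
python3 st.py
```

```text
13.35 [ 0.5646 -0.109   0.0893] 148.8412304546842 20.28267634654027 [-0.714  -4.9744  0.0612] [-1.0147  0.3242  0.0329] 0.45253448982219685
```

apply_moves --pt "0 -0.7 -0.4 0 0 -0.1 0.7" --pt "0 -0.7 -0.8 0 0 -0.2 0.7" --pt "0 -0.7 -1.2 0 0 -0.3 0.7" --pt "0 -0.7 -1.6 0 0 -0.4 0.7" --pt "0 -0.7 -1.8 0 0 -0.45 0.7"

```text
clock: 13.98
position: [0.5642, -0.1095, 0.0875]
tool_rot: [-180.0, 0.1, 123.2]
ft_force: [-3.8, -3.3, 1.4]
grip_width: 0.461
gripper_force: 30.8
```

```bash
cat >> st.py <<'E'
v=grab_frame("side");cv2.imwrite("pics/s%d.png"%(s["clock"]*100),cv2.resize(v[151:231,284:364],(560,560),interpolation=cv2.INTER_CUBIC)[...,::-1])
E
python3 st.py; ls pics
```

```text
13.975 [ 0.5642 -0.1095  0.0875] 123.22763996934624 45.83106549769095 [-3.8259 -3.262   1.4257] [-0.6468  0.6931  0.0715] 0.46053364534023117
c1.png
c2.png
c3.png
c4.png
c5.png
c6.png
s1397.png
side0.png
top0.png
```

apply_moves --pt "0 0.3 -0.2 0 0 -0.05 0.7" --pt "0 0.3 -0.4 0 0 -0.1 0.7" --pt "0 0.3 -0.6 0 0 -0.15 0.7" --pt "0 0.3 -0.8 0 0 -0.2 0.7" --pt "0 0.3 -0.8 0 0 -0.2 0.7"

```text
clock: 14.65
position: [0.5641, -0.1095, 0.0867]
tool_rot: [-179.9, 0.1, 111.9]
ft_force: [-5.2, -4.9, 2.1]
grip_width: 0.456
gripper_force: 31.0
```

```bash
python3 st.py
```

```text
14.65 [ 0.5641 -0.1095  0.0867] 111.89659274533304 57.174860393872656 [-5.1952 -4.9235  2.0761] [-1.0599  1.0197  0.0073] 0.4558395221082579
```

View pics/s1397.png

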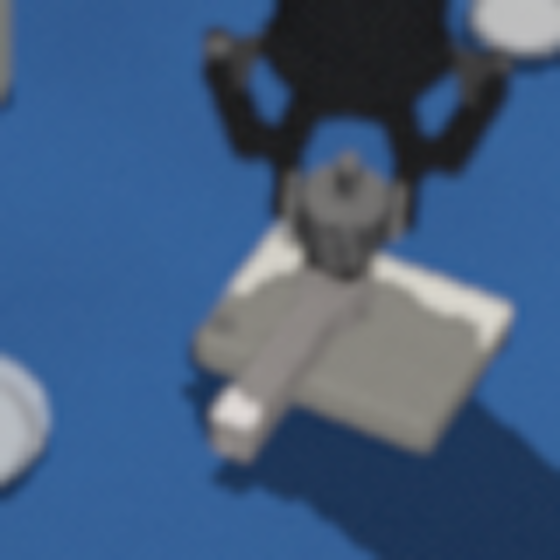

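The side view shows the fingers gripping the collar over the gauge, which is still in place with only a small gap left. I'll continue in small turns.

apply_moves --pt "-0.5 -0.7 -0.2 0 0 -0.04 0.7" --pt "-0.5 -0.7 -0.3 0 0 -0.08 0.7" --pt "-0.5 -0.7 -0.5 0 0 -0.12 0.7" --pt "-0.5 -0.7 -0.6 0 0 -0.16 0.7" --pt "-0.5 -0.7 -0.8 0 0 -0.2 0.7"

```text
clock: 15.32
position: [0.5638, -0.1096, 0.0859]
tool_rot: [180.0, 0.1, 100.4]
ft_force: [-3.3, -2.0, 3.2]
grip_width: 0.458
gripper_force: 31.0
```

```bash
python3 st.py
```

```text
15.325 [ 0.5638 -0.1096  0.0859] 100.43902233221426 68.5839390592938 [-3.304  -1.9926  3.2222] [-0.4957  0.8211  0.0497] 0.4575690584163897
```

apply_moves --pt "-0.3 -0.2 -0.2 0 0 -0.04 0.7" --pt "-0.3 -0.2 -0.4 0 0 -0.08 0.7" --pt "-0.3 -0.2 -0.6 0 0 -0.12 0.7" --pt "-0.3 -0.2 -0.8 0 0 -0.16 0.7" --pt "-0.3 -0.2 -1 0 0 -0.2 0.7"

```text
clock: 16.0
position: [0.5635, -0.1097, 0.085]
tool_rot: [180.0, 0.0, 89.0]
ft_force: [-4.5, -0.9, 4.7]
grip_width: 0.455
gripper_force: 31.1
```

```bash
python3 st.py
```

```text
16.0 [ 0.5635 -0.1097  0.085 ] 89.01487355262047 79.98838501931976 [-4.4947 -0.904   4.6991] [-0.3164  1.0309  0.0177] 0.45462339711954636
```

apply_moves --pt "-0.4 0 0.1 0 0 -0.04 0.7" --pt "-0.4 0 -0.1 0 0 -0.08 0.7" --pt "-0.4 0 -0.2 0 0 -0.12 0.7" --pt "-0.4 0 -0.4 0 0 -0.16 0.7" --pt "-0.4 0 -0.5 0 0 -0.2 0.7"

```text
clock: 16.68
position: [0.5633, -0.1096, 0.0842]
tool_rot: [180.0, 0.0, 77.6]
ft_force: [-4.2, -1.1, 3.0]
grip_width: 0.455
gripper_force: 31.1
```

```bash
python3 st.py
```

```text
16.675 [ 0.5633 -0.1096  0.0842] 77.5845256722154 91.41482459289851 [-4.2078 -1.1485  3.0131] [-0.2731  0.7699  0.0249] 0.45472969144768033
```

apply_moves --pt "-0.4 0 -0.1 0 0 -0.04 0.7" --pt "-0.4 0 -0.3 0 0 -0.08 0.7" --pt "-0.4 0 -0.4 0 0 -0.12 0.7" --pt "-0.4 0 -0.6 0 0 -0.16 0.7" --pt "-0.4 0 -0.7 0 0 -0.2 0.7"

```text
clock: 17.35
position: [0.563, -0.1095, 0.0835]
tool_rot: [179.9, -0.0, 66.2]
ft_force: [-1.9, -1.5, 3.2]
grip_width: 0.459
gripper_force: 31.1
```

```bash
python3 st.py
```

```text
17.35 [ 0.563  -0.1095  0.0835] 66.15109756469121 102.84669215526527 [-1.9144 -1.5434  3.2233] [-0.3035  0.6256  0.0681] 0.458986632674546
```

apply_moves --pt "-0.2 -0.2 -0.1 0 0 -0.04 0.7" --pt "-0.2 -0.2 -0.3 0 0 -0.08 0.7" --pt "-0.2 -0.2 -0.4 0 0 -0.12 0.7" --pt "-0.2 -0.2 -0.6 0 0 -0.16 0.7" --pt "-0.2 -0.2 -0.7 0 0 -0.2 0.7"

```text
clock: 18.02
position: [0.5628, -0.1094, 0.0826]
tool_rot: [180.0, -0.0, 54.7]
ft_force: [-2.8, 0.3, 3.3]
grip_width: 0.458
gripper_force: 31.1
```

```bash
python3 st.py
```

```text
18.025 [ 0.5628 -0.1094  0.0826] 54.72236437643169 114.26433772426554 [-2.798   0.2733  3.334 ] [-0.0061  0.6277  0.0048] 0.4578502186218101
```

apply_moves --pt "-0.2 0 -0.1 0 0 -0.04 0.7" --pt "-0.2 0 -0.3 0 0 -0.08 0.7" --pt "-0.2 0 -0.4 0 0 -0.12 0.7" --pt "-0.2 0 -0.6 0 0 -0.16 0.7" --pt "-0.2 0 -0.7 0 0 -0.2 0.7"

```text
clock: 18.7
position: [0.5626, -0.1093, 0.0819]
tool_rot: [180.0, -0.1, 43.3]
ft_force: [-3.4, 0.5, 3.0]
grip_width: 0.458
gripper_force: 31.1
```

```bash
python3 st.py
```

```text
18.7 [ 0.5626 -0.1093  0.0819] 43.27966678266197 125.707554130275 [-3.361   0.4953  2.9989] [0.2253 0.5341 0.0042] 0.4582326067895358
```

apply_moves --pt "-0.2 0 -0.1 0 0 -0.04 0.7" --pt "-0.2 0 -0.3 0 0 -0.08 0.7" --pt "-0.2 0 -0.4 0 0 -0.12 0.7" --pt "-0.2 0 -0.6 0 0 -0.16 0.7" --pt "-0.2 0 -0.7 0 0 -0.2 0.7"

```text
clock: 19.38
position: [0.5624, -0.1091, 0.081]
tool_rot: [-180.0, -0.1, 31.8]
ft_force: [-2.0, 2.6, 3.0]
grip_width: 0.46
gripper_force: 31.1
```

```bash
python3 st.py
```

```text
19.375 [ 0.5624 -0.1091  0.081 ] 31.83821740666467 137.15291835435718 [-1.9559  2.6161  2.9688] [ 0.5434  0.3444 -0.0193] 0.4600789022443679
```

```bash
cat > ht.py <<'E'
import cv2,glob,numpy as np,re
fs=sorted(glob.glob("pics/s[0-9]*.png"),key=lambda f:int(re.findall(r"\d+",f)[0]))
a=cv2.imread(fs[0],0)[150:285,312:380]
for f in fs:
    b=cv2.imread(f,0)
    # rod protrusion/collar top rim: template of collar lower rim incl. gap
    t=a[15:90]
    r=cv2.matchTemplate(b[140:330,300:392],t,cv2.TM_CCOEFF_NORMED);_,m,_,l=cv2.minMaxLoc(r);print(f,m,l[0]-12,l[1]-25)
E
python3 ht.py
python3 -c "
from h import *
print((proj('side',[.564,-.11,.1])-proj('side',[.564,-.11,.0936]))*7)"
```

```text
pics/s1397.png 0.9999990463256836 0 0
pics/s1465.png 0.9886115789413452 0 1
pics/s1532.png 0.9264828562736511 -1 3
pics/s1600.png 0.7565080523490906 -5 6
pics/s1667.png 0.3315630257129669 -7 8
pics/s1735.png 0.31163954734802246 6 9
pics/s1802.png 0.31847208738327026 -1 10
pics/s1870.png 0.3303862512111664 7 84
pics/s1937.png 0.2993355095386505 -4 84
[  0.9648523  -10.58429746]
```

The template shifts confirm that the collar is descending with the turning. Continuing.

apply_moves --pt "-0.1 0.3 -0.1 0 0 -0.04 0.7" --pt "-0.1 0.3 -0.3 0 0 -0.08 0.7" --pt "-0.1 0.3 -0.4 0 0 -0.12 0.7" --pt "-0.1 0.3 -0.6 0 0 -0.16 0.7" --pt "-0.1 0.3 -0.7 0 0 -0.2 0.7"

```text
clock: 20.05
position: [0.5624, -0.1089, 0.0803]
tool_rot: [-180.0, -0.1, 20.4]
ft_force: [-0.7, 2.6, 3.4]
grip_width: 0.459
gripper_force: 31.1
```

```bash
python3 st.py
```

```text
20.05 [ 0.5624 -0.1089  0.0803] 20.385557846556452 148.62916332443007 [-0.7032  2.6377  3.4399] [0.5345 0.3729 0.0939] 0.45928778212732235
```

apply_moves --pt "0 0.3 -0.1 0 0 -0.02 0.7" --pt "0 0.3 -0.2 0 0 -0.04 0.7" --pt "0 0.3 -0.2 0 0 -0.06 0.7" --pt "0 0.3 -0.3 0 0 -0.08 0.7" --pt "0 0.3 -0.4 0 0 -0.1 0.7"

```text
clock: 20.72
position: [0.5623, -0.1088, 0.0801]
tool_rot: [-180.0, -0.0, 14.6]
ft_force: [-2.6, 2.6, 7.4]
grip_width: 0.454
gripper_force: 31.4
```

```bash
python3 st.py
```

```text
20.725 [ 0.5623 -0.1088  0.0801] 14.586616342155663 154.45183856389252 [-2.566   2.5535  7.3722] [0.6435 0.4397 0.2611] 0.45421616769921386
```

Torque has climbed to 0.26 N·m against about 0.06 running free, so it is snug at roughly 0.1 rad past touch. I'll hold briefly, release and retreat upward.

apply_moves --pt "0 0 0 0 0 0 0.7" --pt "0 0 0 0 0 0 0.7" --pt "0 0 0 0 0 0 0.45" --pt "0 0 0 0 0 0 0.3" --pt "0 0 0 0 0 0 0.1"

```text
clock: 21.4
position: [0.562, -0.1091, 0.0793]
tool_rot: [180.0, 0.0, 14.5]
ft_force: [-0.9, -0.8, 0.7]
grip_width: 0.886
gripper_force: 0.0
```

apply_moves --pt "0 0 10 0 0 0 0" --pt "0 0 40 0 0 0 0" --pt "0 0 80 0 0 0 0" --pt "-40 0 120 0 0 0 0" --pt "-90 0 130 0 0 0 0"

```text
clock: 22.02
position: [0.4722, -0.1091, 0.2128]
tool_rot: [179.9, -0.2, 14.6]
ft_force: [-0.3, -0.5, 1.2]
grip_width: 0.998
gripper_force: 0.0
```

apply_moves --pt "-50 0 20 0 0 0 0" --pt "-100 0 40 0 0 0 0" --pt "-120 0 50 0 0 0 0" --pt "-120 0 50 0 0 0 0" --pt "-120 0 50 0 0 0 0"

```text
clock: 22.65
position: [0.3527, -0.1091, 0.2595]
tool_rot: [180.0, -0.0, 14.5]
ft_force: [0.4, 0.1, 1.0]
grip_width: 0.998
gripper_force: 0.0
```

Run:
```python
from fit import *
s=sense();print(s["clock"],s["position"],s["moment"])
v=grab_frame("side");t=grab_frame("top")
A=cv2.resize(t[180:260,310:390],(400,400),interpolation=cv2.INTER_CUBIC)
B=cv2.resize(v[151:231,284:364],(400,400),interpolation=cv2.INTER_CUBIC)
cv2.imwrite("pics/fin.png",np.hstack([A,B])[...,::-1])
```

```text
22.65 [ 0.3526559  -0.10906379  0.25949507] [-0.00869962 -0.00867479  0.02004869]
```

View pics/fin.png

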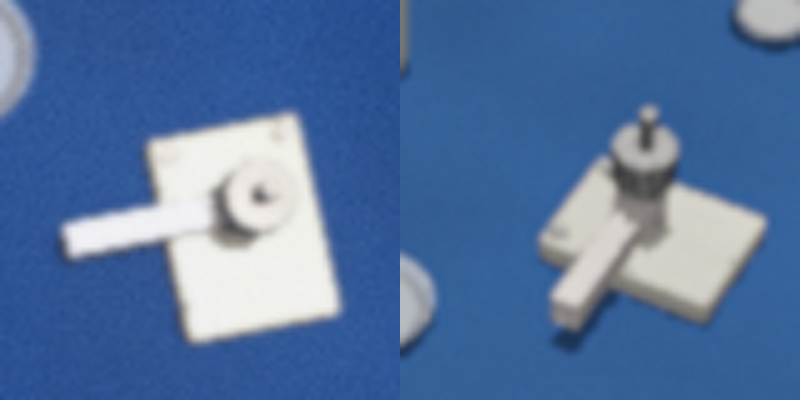

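The final view shows the collar seated on the gauge head (side about (333,185)), the gauge unmoved and the robot clear. Handing in.

```bash
python3 -c "
from station import *
print(close_job())"
```

```text
the job is handed in; nothing more can be done
None
```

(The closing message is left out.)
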